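# Find the full tea tin in the caddy by its weight

### The arm

A 7-joint arm with a two-finger parallel gripper is mounted at the origin on a cart in front of the work surface, level with it; the furniture and walls round the work are solid. World frame = base frame: x ahead of the robot, y to its left, z up, the work surface at z = 0. Lengths are in m, angles in rad, forces in N, time in s.
With the tool pointing down it reaches from about 0.4 to 0.85 m from the base axis. Payload 10.4 kg.
Tool frame: the origin (TCP) lies midway between the tips of the shut fingers; the grasp point (between the pads) lies 19 mm behind it; z points along the fingers, y is the line along which they close (so a half turn about z gives the same grasp; the last joint's range is limited). The gripper opens to 85 mm and grips with 20 to 120 N. Pads are 22 mm wide; open, the fingers measure 114 mm over their backs; the gripper's body (76 mm by 85 mm) begins 54 mm behind the grasp point. The pads swing forward as they close: fully open they stand 13 mm farther back than shut.
Start: joints at [-1.362, 0.332, -0.065, 1.46, 0.022, 1.35, -0.088], TCP at [0.144, 0.608, 0.231] pointing down, gripper open.
Joint ranges: [-2.6, 2.6], [-0.5, 2.12], [-1.47, 1.34], [0.16, 2.42], [-1.27, 4.41], [0.06, 2.06], [-2.6, 2.6]. Speed limits (rad/s): [2.22, 2.22, 2.79, 2.79, 3.14, 3.14, 3.14].

### API

Orientations are given as a unit quaternion [x, y, z, w].
In Python, from cell import * gives the robot as it stands. The module is installed in compiled form; this text tells all that it offers.
- The arm moves only by the tool play_rows, never from a script. Its arguments are lists of equal length, an entry for each row: "delta_rot": the turn, a rotation vector about the world's x, y, z in rad, a list of three; "offset": the shift along the world's x, y, z in mm, a list of three; "hand": the closure in counts, from 0 (fully open) to 255 (shut). A call has 1 to 20 rows; each row shifts and turns the commanded pose from where the row before left it; what a row does not reach is not made up. A row lasts 1/12 s, in which the tool goes at most 41.7 mm and 7.16 degrees, less where a joint would pass 70% of its speed; a pose out of reach is approached as far as the arm can. A call is refused whole if a number of a shift passes 41.7 or a number of a turn 0.125, either way. A call with a gripper value outside its range is refused whole. The fingers move at their own pace and stop on an object; "grip_force" is the grip in N (left out, the last holds). Time passes only in rows, so rows that do not move let the fingers close. It gives the time, the measured TCP pose, the force, the opening and the grip force at its end, in the units of the state.
- get_obs(): the state, without advancing time (a new reading comes with each control period).
- grab_frame(name): name is "side" or "top" or "wrist"; returns a dict with "pixels" (400x640x3 uint8, blue, green, red), "K" (3x3 intrinsics, pixels), "dist_coeffs" ([k1, k2, p1, p2, k3] as OpenCV has them; the pictures are not rectified), "position" and "rotation" of the camera in the world; the wrist camera has in their place "hand_eye" (4x4, takes a point from camera to tool coordinates, whose origin is the TCP and whose axes are the flange's). Camera axes: x right, y down, z forward; pixel columns grow to the right and rows downward; lengths in m; the calibration is good to about 2 mm. A picture is of the moment at which its call begins: read the wrist's pose just before it. There is no depth.
- job_done(): hands the job in; it is judged then, once.
The state is a dict: "t": time; "joint_pos": joint angles; "joint_vel": joint speeds; "effort": joint torques, N m; "position": TCP position; "tool_rot": TCP orientation; "contact_force": force on the tool from outside, world axes, zero at the start; "ft_torque": the same for the moment, N m; "finger_gap": opening from 0.0 (shut) to 1.0 (fully open); "finger_force": force on a finger pad.
Only numpy, scipy, OpenCV 4.12 (cv2) and the standard library are available. Lean on these libraries where they do the work, as an engineer would, in place of code of your own. Each camera call takes 0.05 s, during which the arm holds its last target. There are 200 camera calls.

### The job

Fold the lid of the wooden tea caddy open until it stands straight up, and leave it standing so. Then heft the three identical closed tins one at a time, from the left-hand one (as the robot sees it) to the right-hand one, lifting each a few centimetres within its compartment, and standing the lighter ones upright back in the caddy. Finish while holding the heaviest tin up, upright and still, about 10 cm clear above the caddy's rim, without disturbing the garlic, jar and glass beside the caddy.

Things in the scene. Friction and masses are not known exactly. Their poses are not given: they have to be found in the camera images.
- caddy: wooden tea caddy fixed to the counter, an open box 120 (x) by 420 (y) by 85 mm high, walls and floor 8 mm thick. Origin: centre of its underside; x points from the front to the hinge side, y along its length to the left, z up. Three compartments in a row along y, parted by low dividers 6 mm thick at y = +-64 mm that reach 30 mm above the counter. One tin stands in each compartment, within 5 mm of y = +128, 0 and -128 mm, and 4 to 18 mm in front of the caddy's long centre line
- lid (a joint): angle of the caddy's lid: 0 shut (flat), 1.57 standing straight up, 2.1 its stop. The lid is a panel 120 by 420 by 8 mm hinged along the caddy's far upper edge; it starts shut or slightly ajar. The hinge is stiff: it stays at any angle and needs about 2 to 4 N at the tab. Do not leave it leaning forward, for then it hangs over the tins
- lid_tab (a point): centre of the tab on the lid's front edge by which it is opened: 22 mm wide along the caddy's y, 10 mm thick, standing out 32 mm beyond the lid's edge in the lid's plane (forward when shut, up when upright). The point lies 139 mm from the hinge axis and 19 mm out from the lid's edge; x points along the lid from the tab to the hinge, y along the hinge
- lid_hinge (a point): middle of the hinge axis, on the caddy's far upper edge, 85 mm above the counter, 60 mm behind the caddy's centre; the axis runs along the caddy's y. The tiled wall stands some 5 to 10 cm behind it, so a wide wrist may need to lean towards the robot there
- tin_1_center (a point): one of three closed plain steel tins that look exactly alike: upright cylinder 54 mm diameter, 70 mm tall, standing in a compartment of the caddy. They differ only in weight: two weigh 0.08 to 0.13 kg, one 0.32 to 0.40 kg; any of the three compartments may hold the heavy one. The point is the centre, 35 mm above the tin's underside; z is its upright axis
- tin_2_center (a point): one of three closed plain steel tins that look exactly alike: upright cylinder 54 mm diameter, 70 mm tall, standing in a compartment of the caddy. They differ only in weight: two weigh 0.08 to 0.13 kg, one 0.32 to 0.40 kg; any of the three compartments may hold the heavy one. The point is the centre, 35 mm above the tin's underside; z is its upright axis
- tin_3_center (a point): one of three closed plain steel tins that look exactly alike: upright cylinder 54 mm diameter, 70 mm tall, standing in a compartment of the caddy. They differ only in weight: two weigh 0.08 to 0.13 kg, one 0.32 to 0.40 kg; any of the three compartments may hold the heavy one. The point is the centre, 35 mm above the tin's underside; z is its upright axis
- tin_1: the tin of this name; origin at the centre of its underside, z upright
- tin_2: the tin of this name; origin at the centre of its underside, z upright
- tin_3: the tin of this name; origin at the centre of its underside, z upright
- garlic_2: garlic bulb, 60 mm, standing about 27 cm to the left of the caddy's centre: leave alone; origin under its centre
- jar_1: lidded jar, 59 mm diameter, 89 mm tall, to the right of the caddy: leave alone; origin under its centre
- glass_1: small drinking glass, 48 mm diameter, 61 mm tall, to the right of the caddy and nearer the robot: leave alone; origin under its centre

How it is judged:
On the way, in this order (a step that is already met when the one before it is completed fails the run):
1. the lid stands upright, let go (value of joint lid between 1.37 and 1.8 rad and contact force between lid and the fingers below 0.1 N), for 0.2 s.
2. the left-hand tin is lifted in the fingers by 17 mm or more, the others standing (((z of tin_1_center in the frame of caddy above 0.06 m and y of tin_1_center in the frame of caddy between 0.064 and 0.205 m and contact force between tin_1 and the fingers above 0.5 N and z of each of tin_2_center, tin_3_center in the frame of caddy below 0.05 m) or (z of tin_2_center in the frame of caddy above 0.06 m and y of tin_2_center in the frame of caddy between 0.064 and 0.205 m and contact force between tin_2 and the fingers above 0.5 N and z of each of tin_1_center, tin_3_center in the frame of caddy below 0.05 m) or (z of tin_3_center in the frame of caddy above 0.06 m and y of tin_3_center in the frame of caddy between 0.064 and 0.205 m and contact force between tin_3 and the fingers above 0.5 N and z of each of tin_1_center, tin_2_center in the frame of caddy below 0.05 m))), for 0.1 s.
3. then the middle tin, the others standing (((z of tin_1_center in the frame of caddy above 0.06 m and y of tin_1_center in the frame of caddy between -0.064 and 0.064 m and contact force between tin_1 and the fingers above 0.5 N and z of each of tin_2_center, tin_3_center in the frame of caddy below 0.05 m) or (z of tin_2_center in the frame of caddy above 0.06 m and y of tin_2_center in the frame of caddy between -0.064 and 0.064 m and contact force between tin_2 and the fingers above 0.5 N and z of each of tin_1_center, tin_3_center in the frame of caddy below 0.05 m) or (z of tin_3_center in the frame of caddy above 0.06 m and y of tin_3_center in the frame of caddy between -0.064 and 0.064 m and contact force between tin_3 and the fingers above 0.5 N and z of each of tin_1_center, tin_2_center in the frame of caddy below 0.05 m))), for 0.1 s.
4. then the right-hand tin, the others standing (((z of tin_1_center in the frame of caddy above 0.06 m and y of tin_1_center in the frame of caddy between -0.205 and -0.064 m and contact force between tin_1 and the fingers above 0.5 N and z of each of tin_2_center, tin_3_center in the frame of caddy below 0.05 m) or (z of tin_2_center in the frame of caddy above 0.06 m and y of tin_2_center in the frame of caddy between -0.205 and -0.064 m and contact force between tin_2 and the fingers above 0.5 N and z of each of tin_1_center, tin_3_center in the frame of caddy below 0.05 m) or (z of tin_3_center in the frame of caddy above 0.06 m and y of tin_3_center in the frame of caddy between -0.205 and -0.064 m and contact force between tin_3 and the fingers above 0.5 N and z of each of tin_1_center, tin_2_center in the frame of caddy below 0.05 m))), for 0.1 s.
At the end, for the whole second after the job is handed in: Heaviest tin held in the fingers, upright within 20 degrees and still, its centre at least 170 mm above the counter, clear of the caddy; the two lighter tins stand upright at rest in the caddy, let go; the lid still stands up (1.37 to 1.80 rad) (value of joint lid between 1.37 and 1.8 rad and ((height (world z) of tin_1_center above 0.17 m and contact force between tin_1 and the fingers above 1 N and angle between tin_1's own z axis and vertical below 0.35 rad and linear speed of tin_1 below 0.05 m/s and contact force between tin_1 and caddy below 0.1 N and (x of tin_2_center in the frame of caddy between -0.055 and 0.055 m and y of tin_2_center in the frame of caddy between -0.205 and 0.205 m and z of tin_2_center in the frame of caddy between 0.036 and 0.05 m and angle between tin_2's own z axis and vertical below 0.15 rad and linear speed of tin_2 below 0.03 m/s and contact force between tin_2 and the fingers below 0.1 N and contact force between tin_2 and caddy below 2.2 N) and (x of tin_3_center in the frame of caddy between -0.055 and 0.055 m and y of tin_3_center in the frame of caddy between -0.205 and 0.205 m and z of tin_3_center in the frame of caddy between 0.036 and 0.05 m and angle between tin_3's own z axis and vertical below 0.15 rad and linear speed of tin_3 below 0.03 m/s and contact force between tin_3 and the fingers below 0.1 N and contact force between tin_3 and caddy below 2.2 N)) or (height (world z) of tin_2_center above 0.17 m and contact force between tin_2 and the fingers above 1 N and angle between tin_2's own z axis and vertical below 0.35 rad and linear speed of tin_2 below 0.05 m/s and contact force between tin_2 and caddy below 0.1 N and (x of tin_1_center in the frame of caddy between -0.055 and 0.055 m and y of tin_1_center in the frame of caddy between -0.205 and 0.205 m and z of tin_1_center in the frame of caddy between 0.036 and 0.05 m and angle between tin_1's own z axis and vertical below 0.15 rad and linear speed of tin_1 below 0.03 m/s and contact force between tin_1 and the fingers below 0.1 N and contact force between tin_1 and caddy below 2.2 N) and (x of tin_3_center in the frame of caddy between -0.055 and 0.055 m and y of tin_3_center in the frame of caddy between -0.205 and 0.205 m and z of tin_3_center in the frame of caddy between 0.036 and 0.05 m and angle between tin_3's own z axis and vertical below 0.15 rad and linear speed of tin_3 below 0.03 m/s and contact force between tin_3 and the fingers below 0.1 N and contact force between tin_3 and caddy below 2.2 N)) or (height (world z) of tin_3_center above 0.17 m and contact force between tin_3 and the fingers above 1 N and angle between tin_3's own z axis and vertical below 0.35 rad and linear speed of tin_3 below 0.05 m/s and contact force between tin_3 and caddy below 0.1 N and (x of tin_1_center in the frame of caddy between -0.055 and 0.055 m and y of tin_1_center in the frame of caddy between -0.205 and 0.205 m and z of tin_1_center in the frame of caddy between 0.036 and 0.05 m and angle between tin_1's own z axis and vertical below 0.15 rad and linear speed of tin_1 below 0.03 m/s and contact force between tin_1 and the fingers below 0.1 N and contact force between tin_1 and caddy below 2.2 N) and (x of tin_2_center in the frame of caddy between -0.055 and 0.055 m and y of tin_2_center in the frame of caddy between -0.205 and 0.205 m and z of tin_2_center in the frame of caddy between 0.036 and 0.05 m and angle between tin_2's own z axis and vertical below 0.15 rad and linear speed of tin_2 below 0.03 m/s and contact force between tin_2 and the fingers below 0.1 N and contact force between tin_2 and caddy below 2.2 N)))); the arm keeps its last pose, push and grip.
It fails at once if the garlic bulb is pushed more than 30 mm from its place (distance of garlic_2 from where it was at the start of the episode above 0.03 m).
It fails at once if the jar is pushed more than 30 mm from its place (distance of jar_1 from where it was at the start of the episode above 0.03 m).
It fails at once if the glass is pushed more than 30 mm from its place (distance of glass_1 from where it was at the start of the episode above 0.03 m).
It also fails if it takes over 64 s, if anything falls off the work surface, if the arm or the gripper's body presses on something with over 40 N, if the wrist force passes 120 N, or if a joint passes its speed limit or range.

## Working session

There is one attempt and no reset: what is moved stays moved. The work goes in short steps, Python scripts to look and compute and a tool call to move; the robot and the scene stay as the last step left them, time stands still between calls to the robot, and variables do not carry over. Pictures are saved under pics/ and viewed, at most 10 in all, crops included, and the job is handed in when it is done.

Besides the shell and the picture viewer there is one more tool, called after "Request:" by a JSON object that holds its "method" and its "body". play_rows: Moves the arm, as the interface text tells. Its arguments: {"type":"object","properties":{"delta_rot":{"type":"array"},"offset":{"type":"array"},"hand":{"type":"array"},"grip_force":{"type":"number"}},"required":["delta_rot","offset","hand"]}

```bash
mkdir -p pics
cat > h.py <<'E'
from cell import *
import numpy as np, cv2
from scipy.spatial.transform import Rotation as R
def cam(n):
    o=get_obs(); f=grab_frame(n)
    if 'hand_eye' in f:
        T=np.eye(4);T[:3,:3]=R.from_quat(o['tool_rot']).as_matrix();T[:3,3]=o['position']
        T=T@np.array(f['hand_eye']);f['rotation']=T[:3,:3];f['position']=T[:3,3]
    f['pixels']=np.array(f['pixels']); return f
def onz(f,uv,z):
    uv=np.array(uv,float).reshape(-1,1,2)
    p=cv2.undistortPoints(uv,np.array(f['K']),np.array(f['dist_coeffs'])).reshape(-1,2)
    Rm=np.array(f['rotation']); 
    if Rm.shape!=(3,3): Rm=R.from_quat(Rm).as_matrix()
    d=np.c_[p,np.ones(len(p))]@Rm.T; c=np.array(f['position'])
    return c+d*((z-c[2])/d[:,2])[:,None]
def proj(f,P):
    Rm=np.array(f['rotation']); c=np.array(f['position'])
    return cv2.projectPoints((np.array(P,float)-c)@Rm,np.zeros(3),np.zeros(3),np.array(f['K']),np.array(f['dist_coeffs']))[0].reshape(-1,2)
E
python3 - <<'E'
from h import *
np.set_printoptions(precision=3,suppress=True)
print(get_obs())
for n in('side','top'):
    f=cam(n);cv2.imwrite(f'pics/{n}0.png',f['pixels']);print(n,f['position'],f['rotation'],f['K'])
E
```

```text
{'t': 0.0, 'joint_pos': array([-1.362,  0.333, -0.065,  1.461,  0.022,  1.35 , -0.089]), 'joint_vel': array([-0.001,  0.001, -0.001, -0.001,  0.001, -0.   ,  0.   ]), 'effort': array([ -0.   , -62.543,   0.049, -39.162,   0.016,   0.01 ,   0.   ]), 'position': array([0.143, 0.608, 0.23 ]), 'tool_rot': array([ 0.116,  0.993, -0.001, -0.   ]), 'contact_force': array([0.326, 0.157, 0.082]), 'ft_torque': array([-0.016,  0.079,  0.01 ]), 'finger_force': 0.0, 'finger_gap': 0.999080294327874}
side [ 0.296 -1.107  1.144] [ 0.918 -0.069  0.04  -0.39 ] [[515.413   0.    326.252]
 [  0.    515.413 199.453]
 [  0.      0.      1.   ]]
top [ 0.403 -0.024  1.138] [-0.702  0.71  -0.029  0.047] [[416.368   0.    322.448]
 [  0.    416.368 196.073]
 [  0.      0.      1.   ]]
```

View pics/top0.png

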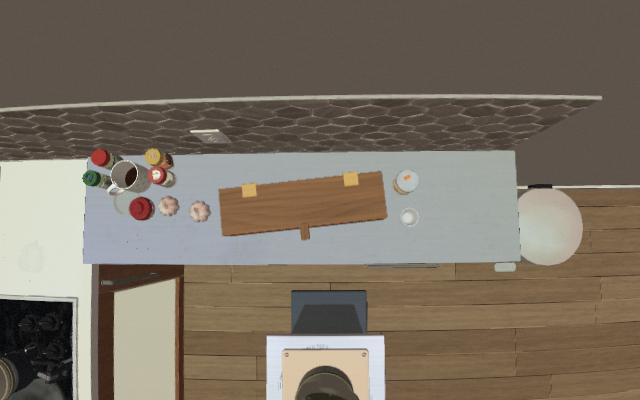

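View pics/side0.png

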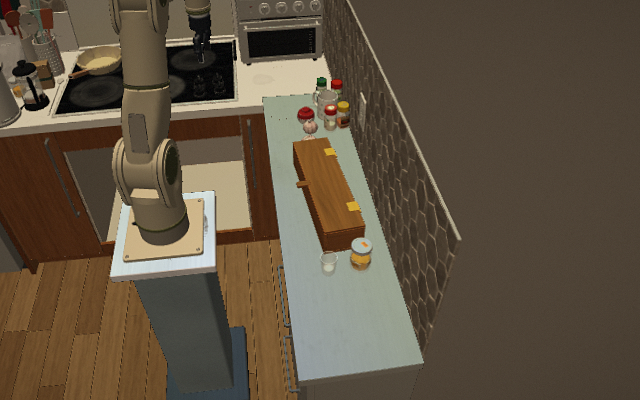

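```bash
sed -i 's/^def proj(f,P):/def proj(f,P):\n    f=dict(f); q=np.array(f["rotation"]); f["rotation"]=q if q.shape==(3,3) else R.from_quat(q).as_matrix()/' h.py
python3 - <<'E'
from h import *
np.set_printoptions(precision=4,suppress=True)
f=cam('top');im=f['pixels'];hsv=cv2.cvtColor(im,cv2.COLOR_BGR2HSV)
m=cv2.inRange(hsv,(3,70,30),(22,255,190));m[:,:200]=0;m[:,392:]=0;m[:165]=0;m[245:]=0
m=cv2.morphologyEx(m,cv2.MORPH_OPEN,np.ones((3,3)))
c=max(cv2.findContours(m,0,2)[0],key=cv2.contourArea)
m2=cv2.morphologyEx(cv2.drawContours(m*0,[c],-1,255,-1),cv2.MORPH_OPEN,np.ones((15,15)))
c2=max(cv2.findContours(m2,0,2)[0],key=cv2.contourArea)
r=cv2.minAreaRect(c2);b=cv2.boxPoints(r);print(r,b)
P=onz(f,b,.093);print(P, [np.linalg.norm(P[i]-P[i-1]) for i in range(4)])
P=onz(f,[[219,189],[381,172],[387,219],[222,236],[305,232],[309,239],[302,240],[302,224],[200,211],[405,182],[409,217]],.09);print(P)
t=cv2.subtract(m,m2);t=cv2.morphologyEx(t,cv2.MORPH_OPEN,np.ones((3,3)));n,l,s,ce=cv2.connectedComponentsWithStats(t);print(s,ce)
g=cam('side');
cr=np.hstack([cv2.resize(im[160:250,210:400],None,fx=3,fy=3),]);cv2.imwrite('pics/c.png',cr)
cv2.imwrite('pics/s.png',cv2.resize(g['pixels'][130:260,280:390],None,fx=4,fy=4))
E
```

```text
((301.84759521484375, 203.62806701660156), (47.816856384277344, 165.4264373779297), 83.6598129272461) [[217.     189.    ]
 [381.4147 170.7317]
 [386.6952 218.2561]
 [222.2805 236.5244]]
[[ 0.5383  0.2716  0.093 ]
 [ 0.5796 -0.1488  0.093 ]
 [ 0.4588 -0.159   0.093 ]
 [ 0.4169  0.2561  0.093 ]] [np.float64(0.12239789028390752), np.float64(0.42245553239339473), np.float64(0.12119848935578242), np.float64(0.417225939624947)]
[[ 0.5386  0.2673  0.09  ]
 [ 0.5769 -0.148   0.09  ]
 [ 0.4571 -0.1601  0.09  ]
 [ 0.4183  0.2576  0.09  ]
 [ 0.4268  0.0463  0.09  ]
 [ 0.4092  0.0364  0.09  ]
 [ 0.4068  0.054   0.09  ]
 [ 0.447   0.0538  0.09  ]
 [ 0.4825  0.316   0.09  ]
 [ 0.5504 -0.2084  0.09  ]
 [ 0.4614 -0.2157  0.09  ]]
[[     0      0    640    400 255903]
 [   300    228     10     12     97]] [[319.5057 199.4872]
 [304.4536 233.1546]]
```

View pics/s.png

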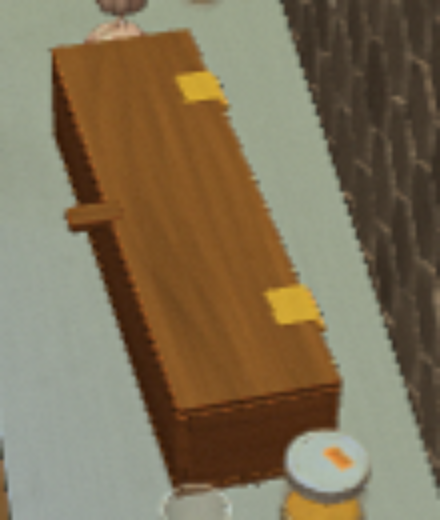

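The lid looks shut. In the enlarged side view the tab is at about (92,215), and in the top view it is at about (305,233). I'll go above the tab.

Request:
{"method": "play_rows", "body": {"delta_rot": [[0, 0, 0.0163], [0, 0, 0.0163], [0, 0, 0.0163], [0, 0, 0.0163], [0, 0, 0.0163], [0, 0, 0.0163], [0, 0, 0.0163], [0, 0, 0.0163], [0, 0, 0.0163], [0, 0, 0.0163], [0, 0, 0.0163], [0, 0, 0.0163], [0, 0, 0.0163], [0, 0, 0.0163], [0, 0, 0.0163], [0, 0, 0.0163], [0, 0, 0.0163], [0, 0, 0.0163], [0, 0, 0.0163], [0, 0, 0.0163]], "offset": [[13.5, -28, -2], [13.5, -28, -2], [13.5, -28, -2], [13.5, -28, -2], [13.5, -28, -2], [13.5, -28, -2], [13.5, -28, -2], [13.5, -28, -2], [13.5, -28, -2], [13.5, -28, -2], [13.5, -28, -2], [13.5, -28, -2], [13.5, -28, -2], [13.5, -28, -2], [13.5, -28, -2], [13.5, -28, -2], [13.5, -28, -2], [13.5, -28, -2], [13.5, -28, -2], [13.5, -28, -2]], "hand": [100, 100, 100, 100, 100, 100, 100, 100, 100, 100, 100, 100, 100, 100, 100, 100, 100, 100, 100, 100], "grip_force": 30}}

```text
t: 1.87
position: [0.4139, 0.0467, 0.1914]
tool_rot: [-0.047, 0.999, 0.0, 0.0]
contact_force: [0.9, 0.2, 0.6]
finger_gap: 0.603
finger_force: 0.0
```

Request:
{"method": "play_rows", "body": {"delta_rot": [[0, 0, 0], [0, 0, 0], [0, 0, 0]], "offset": [[0, 0, 0], [0, 0, 0], [0, 0, 0]], "hand": [100, 100, 100]}}

```text
t: 2.12
position: [0.4133, 0.0487, 0.1912]
tool_rot: [-0.047, 0.999, 0.0, -0.0]
contact_force: [0.3, 0.1, -0.4]
finger_gap: 0.607
finger_force: 0.0
```

Run:
```python
from h import *
np.set_printoptions(precision=4,suppress=True)
f=cam('wrist');im=f['pixels'];o=get_obs();print(o['position'],o['tool_rot'],o['joint_pos'],f['position'],f['rotation'])
T=[0.419,.0475,.089]
for p in proj(f,[T,[.406,.047,.084],[.438,.049,.084]]): cv2.circle(im,tuple(int(v) for v in p),3,(255,0,255),1)
cv2.imwrite('pics/w1.png',im)
t=cam('top');print(onz(t,[[300,152],[400,152],[300,264]],0))
```

```text
[0.4133 0.0491 0.1913] [-0.0475  0.9989  0.0001 -0.0001] [-0.8061 -0.159   0.5366  2.0519  0.0857  1.2279  1.3619] [0.3481 0.0428 0.3335] [[-0.0935  0.9601  0.2634]
 [ 0.9956  0.0901  0.025 ]
 [ 0.0003  0.2646 -0.9644]]
[[ 0.6513  0.0652  0.    ]
 [ 0.6475 -0.2131  0.    ]
 [ 0.3422  0.0665  0.    ]]
```

View pics/w1.png

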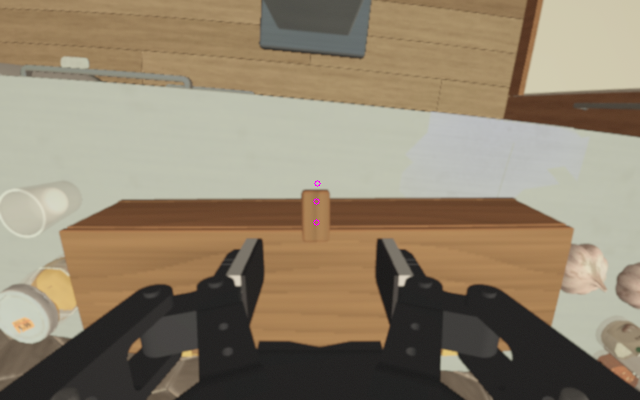

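Run:
```python
from h import *
np.set_printoptions(precision=4,suppress=True)
f=cam('wrist')
for z in(.084,.094,.105): print(z,onz(f,[[316,190],[316,228],[316,240],[64,229],[571,227],[125,200],[516,199]],z)[:,:2].tolist())
```

```text
0.084 [[0.4110425997008108, 0.04677256353026218], [0.44264294173159585, 0.049707914866702986], [0.4530730576189027, 0.05067596907122863], [0.46463950482002736, -0.1610023045300807], [0.42236914109789997, 0.2623569447748854], [0.43385947289420523, -0.10576825151842084], [0.40305427578516795, 0.20785610998471912]]
0.094 [[0.40851635540951114, 0.046632628481271685], [0.43885041835702965, 0.04945035533137773], [0.448862581882578, 0.05037961796872778], [0.45996554200675194, -0.15281634965050725], [0.41938902316045706, 0.25357817941250493], [0.43041891795265397, -0.09979561844228124], [0.40084813712674033, 0.201261285133113]]
0.105 [[0.4057374866890816, 0.04647869992738214], [0.43467864264500683, 0.049167039842519966], [0.4442310585726208, 0.05005363175597685], [0.454824182912149, -0.1438117992829765], [0.4161108934292699, 0.24392153751388645], [0.42663430751694764, -0.0932257220585277], [0.39842138460247, 0.19400697779634624]]
```

Request:
{"method": "play_rows", "body": {"delta_rot": [[0, 0, 0], [0, 0, 0], [0, 0, 0], [0, 0, 0], [0, 0, 0], [0, 0, 0], [0, 0, 0], [0, 0, 0], [0, 0, 0], [0, 0, 0], [0, 0, 0], [0, 0, 0], [0, 0, 0]], "offset": [[0, -1.5, -18], [0, 0, -18], [0, 0, -18], [0, 0, -18], [0, 0, -18], [0, 0, -18], [0, 0, -14], [0, 0, 0], [0, 0, 0], [0, 0, 0], [0, 0, 0], [0, 0, 0], [0, 0, 0]], "hand": [100, 100, 100, 100, 100, 100, 100, 100, 255, 255, 255, 255, 255], "grip_force": 30}}

```text
t: 3.35
position: [0.4142, 0.0457, 0.0702]
tool_rot: [-0.047, 0.999, -0.0, 0.001]
contact_force: [0.9, -6.8, -0.8]
finger_gap: 0.25
finger_force: 32.4
```

```bash
cat > arc.py <<'E'
import numpy as np,json
ps=.0945;ex=np.array([np.cos(ps),np.sin(ps)])
def tcp(th,la):
    a=.1455;b=.004
    u=-a*np.cos(th)+b*np.sin(th);w=a*np.sin(th)+b*np.cos(th)
    u+=.019*np.sin(la);w-=.019*np.cos(la)
    return np.array([u*ex[0],u*ex[1],w])*1e3
N=30;th=np.linspace(0,1.6,N+1);la=.45*np.clip((th-.6)/.9,0,1)
P=np.array([tcp(t,l) for t,l in zip(th,la)]);D=np.round(np.diff(P,axis=0),1);dl=np.diff(la)
Q=[[round(.0943*d,4),round(-.9955*d,4),0] for d in dl]
for s in(slice(0,15),slice(15,30)): print(json.dumps(Q[s]));print(json.dumps(D[s].tolist()))
E
python3 arc.py
```

```text
[[0.0, -0.0, 0], [0.0, -0.0, 0], [0.0, -0.0, 0], [0.0, -0.0, 0], [0.0, -0.0, 0], [0.0, -0.0, 0], [0.0, -0.0, 0], [0.0, -0.0, 0], [0.0, -0.0, 0], [0.0, -0.0, 0], [0.0, -0.0, 0], [0.0019, -0.0199, 0], [0.0025, -0.0265, 0], [0.0025, -0.0265, 0], [0.0025, -0.0265, 0]]
[[0.4, 0.0, 7.8], [0.8, 0.1, 7.7], [1.2, 0.1, 7.7], [1.6, 0.2, 7.6], [2.0, 0.2, 7.5], [2.4, 0.2, 7.4], [2.8, 0.3, 7.2], [3.2, 0.3, 7.1], [3.6, 0.3, 6.9], [3.9, 0.4, 6.7], [4.3, 0.4, 6.5], [5.0, 0.5, 6.2], [5.4, 0.5, 6.0], [5.8, 0.5, 5.7], [6.1, 0.6, 5.4]]
[[0.0025, -0.0265, 0], [0.0025, -0.0265, 0], [0.0025, -0.0265, 0], [0.0025, -0.0265, 0], [0.0025, -0.0265, 0], [0.0025, -0.0265, 0], [0.0025, -0.0265, 0], [0.0025, -0.0265, 0], [0.0025, -0.0265, 0], [0.0025, -0.0265, 0], [0.0025, -0.0265, 0], [0.0025, -0.0265, 0], [0.0025, -0.0265, 0], [0.0003, -0.0033, 0], [0.0, -0.0, 0]]
[[6.3, 0.6, 5.2], [6.6, 0.6, 4.9], [6.8, 0.6, 4.5], [7.1, 0.7, 4.2], [7.3, 0.7, 3.9], [7.4, 0.7, 3.5], [7.6, 0.7, 3.1], [7.8, 0.7, 2.8], [7.9, 0.7, 2.4], [8.0, 0.8, 2.0], [8.1, 0.8, 1.6], [8.1, 0.8, 1.2], [8.2, 0.8, 0.8], [7.8, 0.7, 0.2], [7.7, 0.7, -0.2]]
```

Request:
{"method": "play_rows", "body": {"delta_rot": [[0, 0, 0], [0, 0, 0], [0, 0, 0], [0, 0, 0], [0, 0, 0], [0, 0, 0], [0, 0, 0], [0, 0, 0], [0, 0, 0], [0, 0, 0], [0, 0, 0], [0.002, -0.02, 0], [0.0025, -0.0265, 0], [0.0025, -0.0265, 0], [0.0025, -0.0265, 0]], "offset": [[0.4, 0.0, 7.8], [0.8, 0.1, 7.7], [1.2, 0.1, 7.7], [1.6, 0.2, 7.6], [2.0, 0.2, 7.5], [2.4, 0.2, 7.4], [2.8, 0.3, 7.2], [3.2, 0.3, 7.1], [3.6, 0.3, 6.9], [3.9, 0.4, 6.7], [4.3, 0.4, 6.5], [5.0, 0.5, 6.2], [5.4, 0.5, 6.0], [5.8, 0.5, 5.7], [6.1, 0.6, 5.4]], "hand": [255, 255, 255, 255, 255, 255, 255, 255, 255, 255, 255, 255, 255, 255, 255]}}

```text
t: 4.6
position: [0.4617, 0.0504, 0.1731]
tool_rot: [-0.047, 0.998, 0.002, 0.05]
contact_force: [-1.0, -5.7, -6.2]
finger_gap: 0.252
finger_force: 30.4
```

Request:
{"method": "play_rows", "body": {"delta_rot": [[0.0025, -0.0265, 0], [0.0025, -0.0265, 0], [0.0025, -0.0265, 0], [0.0025, -0.0265, 0], [0.0025, -0.0265, 0], [0.0025, -0.0265, 0], [0.0025, -0.0265, 0], [0.0025, -0.0265, 0], [0.0025, -0.0265, 0], [0.0025, -0.0265, 0], [0.0025, -0.0265, 0], [0.0025, -0.0265, 0], [0.0025, -0.0265, 0], [0, 0, 0], [0, 0, 0], [0, 0, 0], [0, 0, 0], [0, 0, 0]], "offset": [[6.3, 0.6, 5.2], [6.6, 0.6, 4.9], [6.8, 0.6, 4.5], [7.1, 0.7, 4.2], [7.3, 0.7, 3.9], [7.4, 0.7, 3.5], [7.6, 0.7, 3.1], [7.8, 0.7, 2.8], [7.9, 0.7, 2.4], [8.0, 0.8, 2.0], [8.1, 0.8, 1.6], [8.1, 0.8, 1.2], [8.2, 0.8, 0.8], [7.8, 0.7, 0.2], [7.7, 0.7, -0.2], [0, 0, 0], [0, 0, 0], [0, 0, 0]], "hand": [255, 255, 255, 255, 255, 255, 255, 255, 255, 255, 255, 255, 255, 255, 255, 255, 255, 255]}}

```text
t: 6.1
position: [0.5752, 0.0617, 0.2139]
tool_rot: [-0.046, 0.974, 0.011, 0.222]
contact_force: [1.7, -4.4, 3.1]
finger_gap: 0.251
finger_force: 32.1
```

Request:
{"method": "play_rows", "body": {"delta_rot": [[0, 0, 0], [0, 0, 0], [0, 0, 0], [0, 0, 0], [0, 0, 0], [0, 0, 0], [0, 0, 0], [0, 0, 0], [0, 0, 0], [0, 0, 0], [0, 0, 0]], "offset": [[0, 0, 0], [0, 0, 0], [0, 0, 0], [0, 0, 0], [-4.3, -0.4, 9], [-8.6, -0.8, 18], [-8.6, -0.8, 18], [-8.6, -0.8, 18], [-30, 0, 8], [-30, 0, 0], [0, 0, 0]], "hand": [120, 120, 120, 120, 120, 120, 120, 120, 100, 60, 60]}}

```text
t: 7.02
position: [0.4816, 0.0592, 0.2852]
tool_rot: [-0.046, 0.974, 0.011, 0.222]
contact_force: [0.6, -0.2, 0.5]
finger_gap: 0.763
finger_force: 0.0
```

Run:
```python
from h import *
f=cam('side');w=cam('top')
a=cv2.resize(f['pixels'][80:280,240:440],None,fx=2,fy=2);b=cv2.resize(w['pixels'][150:260,190:400],None,fx=1.9,fy=1.9)
c=np.zeros((400,800,3),np.uint8);c[:,:400]=a;c[:b.shape[0],400:400+b.shape[1]]=b[:,:400]
cv2.imwrite('pics/v1.png',c);o=get_obs();print(o['position'],o['tool_rot'])
```

```text
[0.48423602 0.05926798 0.28498234] [-0.04606327  0.97391685  0.0111594   0.22190003]
```

View pics/v1.png

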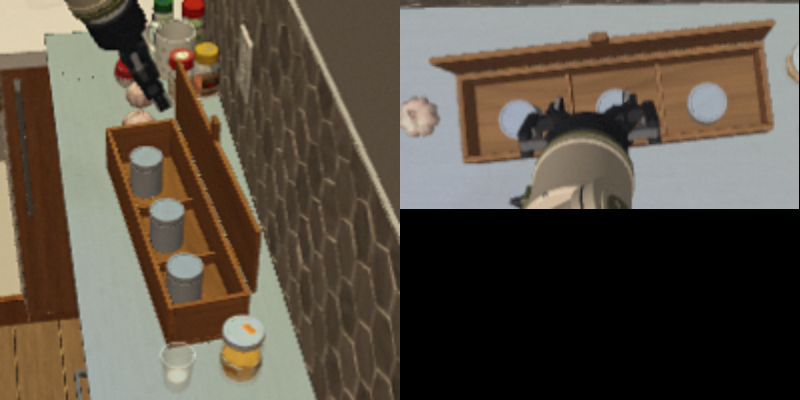

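Both views show the lid standing upright. In the side crop the tin tops are at (147,157), (166,212) and (185,265).

Run:
```python
from h import *
np.set_printoptions(precision=4,suppress=True)
s=cam('side');t=cam('top')
print(onz(s,[[313.5,158.5],[323,186],[332.5,212.5]],.078)[:,:2])
print(onz(t,[[252.6,213],[351.6,204.2]],.078)[:,:2])
hs=cv2.cvtColor(s['pixels'],cv2.COLOR_BGR2HSV); ht=cv2.cvtColor(t['pixels'],cv2.COLOR_BGR2HSV)
print(hs[158,313],hs[168,313],ht[204,351])
for im,h,f,box in((s,hs,s,(290,345,150,235)),(t,ht,t,(225,385,180,240))):
    c=h[158,313] if im is s else h[204,351]
    m=cv2.inRange(h,np.clip(c.astype(int)-[12,45,25],0,255),np.clip(c.astype(int)+[12,45,40],0,255))
    k=np.zeros_like(m);k[box[2]:box[3],box[0]:box[1]]=1;m*=k
    n,l,st,ce=cv2.connectedComponentsWithStats(m)
    for i in range(1,n):
        if st[i,4]>40: print(st[i],ce[i],onz(f,[st[i,:2]+(st[i,2:4]-1)/2],.078)[0,:2])
c0=np.array([.4995,.055]);ex=np.array([np.cos(.0945),np.sin(.0945)]);ey=np.array([-ex[1],ex[0]])
print([c0-.011*ex+y*ey for y in(.128,0,-.128)])
```

```text
[[ 0.481   0.1791]
 [ 0.4912  0.0438]
 [ 0.501  -0.0729]]
[[ 0.4769  0.1817]
 [ 0.4966 -0.0723]]
[ 68  22 172] [14 40 96] [102  25 175]
[306 154  15   9  95] [312.7474 157.9895] [0.4798 0.1818]
[315 179  17  11 117] [322.9744 184.3932] [0.4926 0.0528]
[342 194  20  20 311] [351.3473 203.5981] [ 0.4984 -0.0721]
[294 197  13  11  87] [300.046  201.7356] [0.5038 0.0595]
[243 203  17  20 194] [249.6186 211.1804] [0.4782 0.1859]
[ 311  220   74   20 1089] [350.0358 231.6657] [ 0.4323 -0.0609]
[225 234  36   6 162] [244.0062 237.1235] [0.4169 0.2075]
[array([0.4765, 0.1814]), array([0.4885, 0.054 ]), array([ 0.5006, -0.0735])]
```

Request:
{"method": "play_rows", "body": {"delta_rot": [[-0.0042, 0.0445, 0], [-0.0042, 0.0445, 0], [-0.0042, 0.0445, 0], [-0.0042, 0.0445, 0], [-0.0042, 0.0445, 0], [-0.0042, 0.0445, 0], [-0.0042, 0.0445, 0], [-0.0042, 0.0445, 0], [-0.0042, 0.0445, 0], [-0.0042, 0.0445, 0], [0, 0, 0], [0, 0, 0], [0, 0, 0], [0, 0, 0]], "offset": [[-0.5, 10, -8], [-0.5, 10, -8], [-0.5, 10, -8], [-0.5, 10, -8], [-0.5, 10, -8], [-0.5, 10, -8], [-0.5, 10, -8], [-0.5, 10, -8], [-0.5, 10, -8], [-0.5, 10, -8], [-0.5, 10, -8], [-0.5, 13, -8], [0, 0, -10], [0, 0, 0]], "hand": [35, 35, 35, 35, 35, 35, 35, 35, 35, 35, 35, 35, 35, 35]}}

```text
t: 8.38
position: [0.4775, 0.1824, 0.1756]
tool_rot: [-0.048, 0.999, -0.001, -0.001]
contact_force: [-0.8, -1.2, 0.0]
finger_gap: 0.867
finger_force: 0.0
```

Run:
```python
from h import *
np.set_printoptions(precision=4,suppress=True)
f=cam('wrist');im=f['pixels'];o=get_obs();print(o['position'],o['tool_rot'],o['joint_pos'],o['contact_force'])
print(R.from_quat(o['tool_rot']).as_matrix())
for p in proj(f,[[.478,.182,.078],[.478,.209,.078],[.451,.182,.078]]): cv2.circle(im,tuple(int(v) for v in p),3,(255,0,255),1)
cv2.imwrite('pics/w2.png',im)
```

```text
[0.4779 0.1817 0.1768] [-0.0473  0.9989 -0.0005 -0.001 ] [-0.88    0.1193  0.4616  1.8514 -0.0569  1.1859  1.2657] [ 0.2785 -1.0666  0.0843]
[[-0.9955 -0.0945 -0.0019]
 [-0.0945  0.9955 -0.0011]
 [ 0.002  -0.001  -1.    ]]
```

View pics/w2.png

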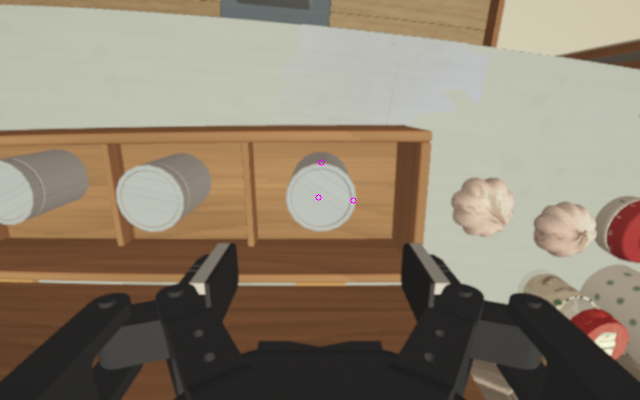

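Request:
{"method": "play_rows", "body": {"delta_rot": [[0, 0, 0], [0, 0, 0], [0, 0, 0], [0, 0, 0], [0, 0, 0], [0, 0, 0], [0, 0, 0], [0, 0, 0], [0, 0, 0], [0, 0, 0]], "offset": [[0, 1, -16], [0, 0, -16], [0, 0, -16], [0, 0, -16], [0, 0, -16], [0, 0, -16], [0, 0, -16], [0, 0, -16], [0, 0, -16], [0, 0, 0]], "hand": [35, 35, 35, 35, 35, 35, 35, 35, 35, 35], "grip_force": 40}}

```text
t: 9.27
position: [0.4774, 0.1819, 0.0321]
tool_rot: [-0.047, 0.999, -0.001, -0.002]
contact_force: [-0.2, 0.2, 0.2]
finger_gap: 0.864
finger_force: 0.0
```

Request:
{"method": "play_rows", "body": {"delta_rot": [[0, 0, 0], [0, 0, 0], [0, 0, 0], [0, 0, 0], [0, 0, 0], [0, 0, 0]], "offset": [[0, 0, 0], [0, 0, 0], [0, 0, 0], [0, 0, 0], [0, 0, 0], [0, 0, 0]], "hand": [255, 255, 255, 255, 255, 255]}}

```text
t: 9.77
position: [0.4795, 0.1834, 0.0352]
tool_rot: [-0.047, 0.999, 0.001, 0.0]
contact_force: [-1.3, -1.4, 8.2]
finger_gap: 0.625
finger_force: 42.5
```

Request:
{"method": "play_rows", "body": {"delta_rot": [[0, 0, 0], [0, 0, 0], [0, 0, 0], [0, 0, 0], [0, 0, 0], [0, 0, 0], [0, 0, 0], [0, 0, 0], [0, 0, 0], [0, 0, 0]], "offset": [[0, 0, 4], [0, 0, 7], [0, 0, 8], [0, 0, 8], [0, 0, 6], [0, 0, 0], [0, 0, 0], [0, 0, 0], [0, 0, 0], [0, 0, 0]], "hand": [255, 255, 255, 255, 255, 255, 255, 255, 255, 255]}}

```text
t: 10.6
position: [0.4784, 0.183, 0.0665]
tool_rot: [-0.047, 0.999, -0.0, -0.001]
contact_force: [0.4, 0.2, -1.1]
finger_gap: 0.621
finger_force: 42.2
```

```bash
cat > weigh.py <<'E'
from h import *
np.set_printoptions(precision=3,suppress=True)
F=[];E=[]
for i in range(12): o=get_obs();F.append(o['contact_force']);E.append(o['effort']);grab_frame('side')
print(np.mean(F,0),np.std(F,0),np.mean(E,0)[[1,3]],o['position'],o['finger_gap'],o['t'])
E
python3 weigh.py
```

```text
[-0.103 -0.121 -1.344] [0.654 0.521 0.43 ] [-46.307 -32.86 ] [0.479 0.183 0.067] 0.624690697067073 11.15
```

Request:
{"method": "play_rows", "body": {"delta_rot": [[0, 0, 0], [0, 0, 0], [0, 0, 0], [0, 0, 0], [0, 0, 0], [0, 0, 0], [0, 0, 0], [0, 0, 0], [0, 0, 0], [0, 0, 0], [0, 0, 0], [0, 0, 0], [0, 0, 0]], "offset": [[0, 0, -8], [0, 0, -8], [0, 0, -7], [0, 0, -5], [0, 0, -3.5], [0, 0, 0], [0, 0, 0], [0, 0, 0], [0, 0, 0], [0, 0, 0], [0, 0, 5], [0, 0, 10], [0, 0, 15]], "hand": [255, 255, 255, 255, 255, 255, 255, 35, 35, 35, 35, 35, 35]}}

```text
t: 12.28
position: [0.4781, 0.1829, 0.0655]
tool_rot: [-0.047, 0.999, -0.0, -0.001]
contact_force: [0.9, -0.4, 0.5]
finger_gap: 0.864
finger_force: 0.0
```

Request:
{"method": "play_rows", "body": {"delta_rot": [[0, 0, 0], [0, 0, 0], [0, 0, 0], [0, 0, 0], [0, 0, 0], [0, 0, 0], [0, 0, 0], [0, 0, 0], [0, 0, 0], [0, 0, 0], [0, 0, 0], [0, 0, 0]], "offset": [[0, 0, 20], [0, 0, 20], [0, 0, 20], [0, 0, 10], [1.5, -16, 0], [1.5, -16, 0], [1.5, -16, 0], [1.5, -16, 0], [1.5, -16, 0], [1.5, -16, 0], [2, -17, 0], [2, -17, 0]], "hand": [35, 35, 35, 35, 35, 35, 35, 35, 35, 35, 35, 35]}}

```text
t: 13.28
position: [0.4916, 0.0524, 0.1356]
tool_rot: [-0.047, 0.999, 0.0, -0.0]
contact_force: [0.0, -0.8, -0.2]
finger_gap: 0.861
finger_force: 0.0
```

Request:
{"method": "play_rows", "body": {"delta_rot": [[0, 0, 0], [0, 0, 0], [0, 0, 0]], "offset": [[0, 0, 0], [0, 0, 0], [0, 0, 0]], "hand": [35, 35, 35]}}

```text
t: 13.53
position: [0.4916, 0.0539, 0.1355]
tool_rot: [-0.047, 0.999, 0.0, -0.0]
contact_force: [0.3, 0.8, 0.7]
finger_gap: 0.862
finger_force: 0.0
```

Run:
```python
from h import *
np.set_printoptions(precision=4,suppress=True)
f=cam('wrist');im=f['pixels'];o=get_obs();print(o['position'],o['tool_rot'],o['contact_force'])
for p in proj(f,[[.491,.053,.078],[.491,.080,.078],[.464,.053,.078]]): cv2.circle(im,tuple(int(v) for v in p),3,(255,0,255),1)
cv2.imwrite('pics/w3.png',im)
```

```text
[0.4916 0.0541 0.1354] [-0.0476  0.9989  0.0002 -0.0005] [ 0.029   0.2374 -0.0893]
```

View pics/w3.png

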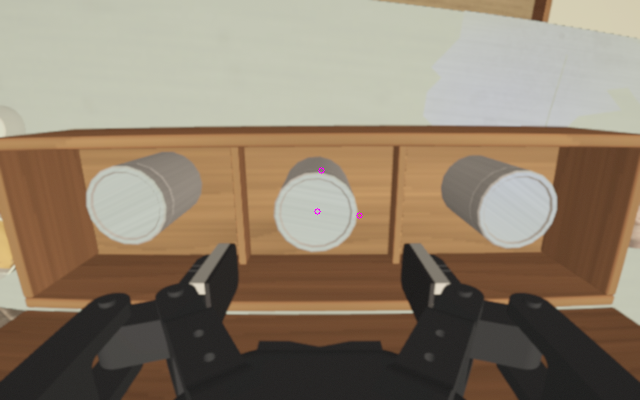

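The left tin is back upright at (515,205). The middle tin's top is centred at (315,211), within 2 mm of my estimate.

Request:
{"method": "play_rows", "body": {"delta_rot": [[0, 0, 0], [0, 0, 0], [0, 0, 0], [0, 0, 0], [0, 0, 0], [0, 0, 0], [0, 0, 0], [0, 0, 0], [0, 0, 0], [0, 0, 0], [0, 0, 0], [0, 0, 0], [0, 0, 0], [0, 0, 0]], "offset": [[0, -2, -17], [0, 0, -17], [0, 0, -17], [0, 0, -17], [0, 0, -17], [0, 0, -15], [0, 0, 0], [0, 0, 0], [0, 0, 0], [0, 0, 0], [0, 0, 0], [0, 0, 0], [0, 0, 0], [0, 0, 0]], "hand": [35, 35, 35, 35, 35, 35, 35, 35, 255, 255, 255, 255, 255, 255]}}

```text
t: 14.75
position: [0.4924, 0.0516, 0.0365]
tool_rot: [-0.047, 0.999, 0.001, 0.0]
contact_force: [-1.9, 0.7, 6.8]
finger_gap: 0.623
finger_force: 41.7
```

Request:
{"method": "play_rows", "body": {"delta_rot": [[0, 0, 0], [0, 0, 0], [0, 0, 0], [0, 0, 0], [0, 0, 0], [0, 0, 0], [0, 0, 0], [0, 0, 0], [0, 0, 0], [0, 0, 0]], "offset": [[0, 0, 4], [0, 0, 7], [0, 0, 8], [0, 0, 8], [0, 0, 6], [0, 0, 0], [0, 0, 0], [0, 0, 0], [0, 0, 0], [0, 0, 0]], "hand": [255, 255, 255, 255, 255, 255, 255, 255, 255, 255]}}

```text
t: 15.58
position: [0.4914, 0.0511, 0.068]
tool_rot: [-0.047, 0.999, -0.0, -0.001]
contact_force: [-0.7, 0.1, -3.9]
finger_gap: 0.625
finger_force: 42.8
```

```bash
python3 weigh.py
```

```text
[-0.103  0.024 -3.973] [0.376 0.388 0.541] [-42.567 -33.652] [0.492 0.051 0.068] 0.6247438026448066 16.1333
```

Request:
{"method": "play_rows", "body": {"delta_rot": [[0, 0, 0], [0, 0, 0], [0, 0, 0], [0, 0, 0], [0, 0, 0], [0, 0, 0], [0, 0, 0], [0, 0, 0], [0, 0, 0], [0, 0, 0], [0, 0, 0], [0, 0, 0], [0, 0, 0]], "offset": [[0, 0, -8], [0, 0, -8], [0, 0, -7], [0, 0, -5], [0, 0, -3.5], [0, 0, 0], [0, 0, 0], [0, 0, 0], [0, 0, 0], [0, 0, 0], [0, 0, 5], [0, 0, 10], [0, 0, 15]], "hand": [255, 255, 255, 255, 255, 255, 255, 35, 35, 35, 35, 35, 35]}}

```text
t: 17.27
position: [0.4911, 0.051, 0.0671]
tool_rot: [-0.047, 0.999, -0.0, -0.001]
contact_force: [0.8, -1.1, 0.3]
finger_gap: 0.859
finger_force: 0.0
```

Request:
{"method": "play_rows", "body": {"delta_rot": [[0, 0, 0], [0, 0, 0], [0, 0, 0], [0, 0, 0], [0, 0, 0], [0, 0, 0], [0, 0, 0], [0, 0, 0], [0, 0, 0], [0, 0, 0], [0, 0, 0], [0, 0, 0], [0, 0, 0], [0, 0, 0], [0, 0, 0]], "offset": [[0, 0, 20], [0, 0, 20], [0, 0, 20], [0, 0, 10], [1, -15.5, 0], [1, -15.5, 0], [1, -15.5, 0], [1, -15.5, 0], [1, -15.5, 0], [1, -15.5, 0], [1, -15.5, 0], [1, -15.5, 0], [0, 0, 0], [0, 0, 0], [0, 0, 0]], "hand": [35, 35, 35, 35, 35, 35, 35, 35, 35, 35, 35, 35, 35, 35, 35]}}

```text
t: 18.52
position: [0.4997, -0.072, 0.1369]
tool_rot: [-0.047, 0.999, 0.0, -0.001]
contact_force: [0.1, 1.3, 0.5]
finger_gap: 0.861
finger_force: 0.0
```

Run:
```python
from h import *
np.set_printoptions(precision=4,suppress=True)
f=cam('wrist');im=f['pixels'];o=get_obs();print(o['position'],o['tool_rot'],o['contact_force'])
for p in proj(f,[[.499,-.073,.078],[.499,-.046,.078],[.472,-.073,.078]]): cv2.circle(im,tuple(int(v) for v in p),3,(255,0,255),1)
cv2.imwrite('pics/w4.png',im)
```

```text
[ 0.4997 -0.0717  0.1369] [-0.0477  0.9989  0.0003 -0.0005] [0.2756 0.2962 0.6957]
```

View pics/w4.png

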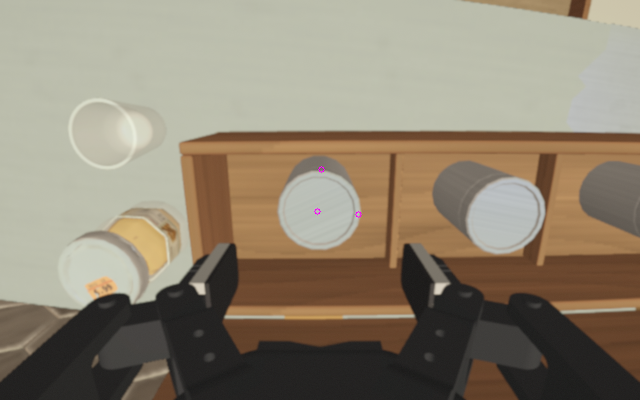

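The right-hand tin's top is at (319,210), which is centred between the fingers, and the middle tin stands at (505,213).

Request:
{"method": "play_rows", "body": {"delta_rot": [[0, 0, 0], [0, 0, 0], [0, 0, 0], [0, 0, 0], [0, 0, 0], [0, 0, 0], [0, 0, 0], [0, 0, 0], [0, 0, 0], [0, 0, 0], [0, 0, 0], [0, 0, 0], [0, 0, 0], [0, 0, 0]], "offset": [[0, -1, -17], [0, 0, -17], [0, 0, -17], [0, 0, -17], [0, 0, -17], [0, 0, -16], [0, 0, 0], [0, 0, 0], [0, 0, 0], [0, 0, 0], [0, 0, 0], [0, 0, 0], [0, 0, 0], [0, 0, 0]], "hand": [35, 35, 35, 35, 35, 35, 35, 35, 255, 255, 255, 255, 255, 255]}}

```text
t: 19.73
position: [0.5006, -0.0735, 0.0371]
tool_rot: [-0.047, 0.999, 0.0, 0.001]
contact_force: [-1.9, 1.1, 7.1]
finger_gap: 0.621
finger_force: 42.0
```

Request:
{"method": "play_rows", "body": {"delta_rot": [[0, 0, 0], [0, 0, 0], [0, 0, 0], [0, 0, 0], [0, 0, 0], [0, 0, 0], [0, 0, 0], [0, 0, 0], [0, 0, 0], [0, 0, 0]], "offset": [[0, 0, 4], [0, 0, 7], [0, 0, 8], [0, 0, 8], [0, 0, 6], [0, 0, 0], [0, 0, 0], [0, 0, 0], [0, 0, 0], [0, 0, 0]], "hand": [255, 255, 255, 255, 255, 255, 255, 255, 255, 255]}}

```text
t: 20.57
position: [0.4994, -0.0738, 0.0685]
tool_rot: [-0.047, 0.999, 0.0, -0.001]
contact_force: [0.5, -0.6, -0.4]
finger_gap: 0.621
finger_force: 42.1
```

```bash
python3 weigh.py
```

```text
[ 0.158  0.172 -0.925] [0.427 0.574 0.471] [-41.421 -32.449] [ 0.5   -0.074  0.069] 0.6231617941851822 21.1167
```

The right-hand tin reads about 0.9 N and is light, so the middle one (4.0 N) is the heaviest. I'll set this one down and go back to the middle.

Request:
{"method": "play_rows", "body": {"delta_rot": [[0, 0, 0], [0, 0, 0], [0, 0, 0], [0, 0, 0], [0, 0, 0], [0, 0, 0], [0, 0, 0], [0, 0, 0], [0, 0, 0], [0, 0, 0], [0, 0, 0], [0, 0, 0], [0, 0, 0]], "offset": [[0, 0, -8], [0, 0, -8], [0, 0, -7], [0, 0, -5], [0, 0, -3.5], [0, 0, 0], [0, 0, 0], [0, 0, 0], [0, 0, 0], [0, 0, 0], [0, 0, 5], [0, 0, 10], [0, 0, 15]], "hand": [255, 255, 255, 255, 255, 255, 255, 35, 35, 35, 35, 35, 35]}}

```text
t: 22.25
position: [0.4991, -0.0738, 0.0676]
tool_rot: [-0.047, 0.999, -0.0, -0.001]
contact_force: [0.2, -0.4, 0.5]
finger_gap: 0.86
finger_force: 0.0
```

Request:
{"method": "play_rows", "body": {"delta_rot": [[0, 0, 0], [0, 0, 0], [0, 0, 0], [0, 0, 0], [0, 0, 0], [0, 0, 0], [0, 0, 0], [0, 0, 0], [0, 0, 0], [0, 0, 0], [0, 0, 0], [0, 0, 0], [0, 0, 0], [0, 0, 0], [0, 0, 0]], "offset": [[0, 0, 20], [0, 0, 20], [0, 0, 20], [0, 0, 10], [-1, 15.5, 0], [-1, 15.5, 0], [-1, 15.5, 0], [-1, 15.5, 0], [-1, 15.5, 0], [-1, 15.5, 0], [-1, 15.5, 0], [-1, 15.5, 0], [0, 1, 0], [0, 0, 0], [0, 0, 0]], "hand": [35, 35, 35, 35, 35, 35, 35, 35, 35, 35, 35, 35, 35, 35, 35]}}

```text
t: 23.5
position: [0.4917, 0.0504, 0.1375]
tool_rot: [-0.047, 0.999, -0.0, -0.0]
contact_force: [0.1, 0.1, 0.3]
finger_gap: 0.861
finger_force: 0.0
```

Request:
{"method": "play_rows", "body": {"delta_rot": [[0, 0, 0], [0, 0, 0], [0, 0, 0], [0, 0, 0], [0, 0, 0], [0, 0, 0], [0, 0, 0], [0, 0, 0], [0, 0, 0], [0, 0, 0], [0, 0, 0], [0, 0, 0], [0, 0, 0], [0, 0, 0]], "offset": [[0, 0, -17], [0, 0, -17], [0, 0, -17], [0, 0, -17], [0, 0, -17], [0, 0, -18], [0, 0, 0], [0, 0, 0], [0, 0, 0], [0, 0, 0], [0, 0, 0], [0, 0, 0], [0, 0, 0], [0, 0, 0]], "hand": [35, 35, 35, 35, 35, 35, 35, 35, 255, 255, 255, 255, 255, 255]}}

```text
t: 24.67
position: [0.4926, 0.051, 0.0357]
tool_rot: [-0.047, 0.999, 0.0, 0.0]
contact_force: [-1.6, -1.0, 6.7]
finger_gap: 0.621
finger_force: 41.5
```

Request:
{"method": "play_rows", "body": {"delta_rot": [[0, 0, 0], [0, 0, 0], [0, 0, 0], [0, 0, 0], [0, 0, 0], [0, 0, 0], [0, 0, 0], [0, 0, 0], [0, 0, 0], [0, 0, 0], [0, 0, 0], [0, 0, 0], [0, 0, 0], [0, 0, 0], [0, 0, 0], [0, 0, 0], [0, 0, 0], [0, 0, 0]], "offset": [[0, 0, 5], [0, 0, 10], [0, 0, 15], [0, 0, 20], [0, 0, 20], [0, 0, 20], [0, 0, 20], [0, 0, 20], [0, 0, 20], [0, 0, 15], [0, 0, 8], [0, 0, 4], [0, 0, 2], [0, 0, 0], [0, 0, 0], [0, 0, 0], [0, 0, 0], [0, 0, 0]], "hand": [255, 255, 255, 255, 255, 255, 255, 255, 255, 255, 255, 255, 255, 255, 255, 255, 255, 255]}}

```text
t: 26.17
position: [0.4915, 0.0511, 0.2129]
tool_rot: [-0.047, 0.999, -0.0, -0.001]
contact_force: [0.0, -0.0, -3.7]
finger_gap: 0.619
finger_force: 42.8
```

```bash
python3 weigh.py
python3 - <<'E'
from h import *
f=cam('side');cv2.imwrite('pics/v5.png',cv2.resize(f['pixels'][60:280,240:440],None,fx=2.7,fy=2.7))
E
```

```text
[ 0.191 -0.018 -3.601] [0.501 0.364 0.56 ] [-34.543 -39.894] [0.492 0.051 0.213] 0.6231922222122527 26.7167
```

View pics/v5.png

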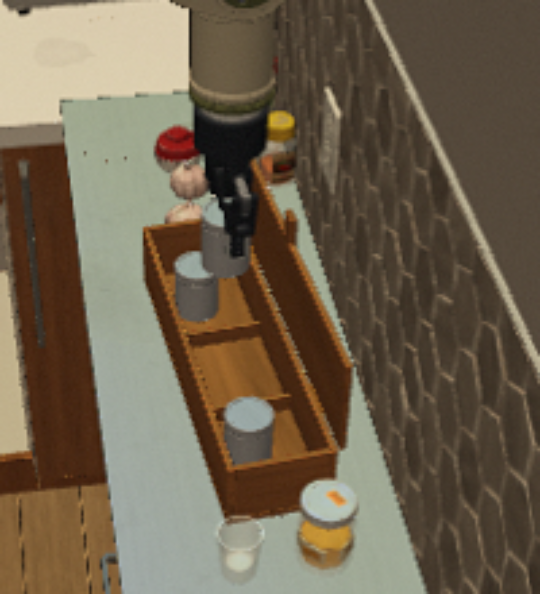

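The middle tin is held upright at (228,240), the light tins stand at (197,287) and (248,430), and the lid is up. I'm handing it in.

```bash
python3 -c "
from cell import *
print(job_done())"
```

```text
the job is handed in; nothing more can be done
None
```

The job is handed in, with no verdict shown: the lid stands upright, the heaviest tin (the middle one, about 0.4 kg) is held upright about 10 cm above the rim, and the two lighter tins stand back in the caddy.

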